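# Roll a specimen mount up the feed gutter and gate it

## Task

With the fingertips, gently push the round specimen mount that stands on edge in the sloped gutter up the slope and over the small ridge, so that it drops into the pocket against the stop plate and stays there. Then push the swing gate shut behind it, fully home. Only push: do not pinch or lift the mount, do not shift the clamped stop, and leave the things standing around the gutter alone.

Things in the scene. Friction and masses are not known exactly. Their poses are not given: they have to be found in the camera images.
- mount: specimen mount: black resin disc, steel inset on both faces, 40 mm diameter, 24 mm thick, about 60 g, slippery; origin at its centre. It stands on edge in the gutter like a wheel (its axes turn as it rolls), resting at first at the gutter's low end against a lip 8 mm high. Let go before it is past the ridge, it rolls back. A fingertip fits behind it, above the lip and the walls.
- chute: fixed stand with the gutter; base plate 120 x 300 x 12 mm; origin on the table, z up, +y level along the gutter towards its high end, x across. The gutter is an aluminium channel along x = 0, 27 mm wide inside, 4 mm walls 10 mm above its floor, sloping 7 degrees up to +y. The floor starts at the lip at y = -120 mm, 35 mm above the table, and is 262 mm long.
- stop: dark steel saddle clamped on the gutter, its place along it varies. Origin on the gutter's floor in the pocket; y up the slope, z square to the floor, x across. Seated, the mount's centre is at (0, 0, 20) mm. Stop plate: face at y = 21, 36 high, 50 wide. Ridge 4 high: ramp from y = -27, crest at -12.5; a mount whose centre passes the crest drops into the pocket. 9 high cheeks at x = +-18 to 25, y -44 to 31.
- gate_hinge (a point): a point on the pivot axis of the swing gate, at x = 40, y = -29, z = 36 mm in the stop's frame, on a low block beside the gutter; the axis is the stop's z.
- gate_peg (a point): point on the upright steel peg at the end of the gate's bar, 58 mm from the pivot. The peg is 10 mm in diameter, along the stop's z; the point is 12 mm above the bar's top, 12 mm below the peg's top. The bar is 8 x 8 mm, 16 to 24 mm above the gutter's floor (in the stop's frame) and clears the gutter's walls. The peg is what to push.
- gate (a joint): opening angle of the swing gate, rad. 0 = shut, at a fixed limit: the bar lies across the gutter behind the pocket, peg at x = -18, y = -29 mm in the stop's frame. In that frame the bar points from the pivot along (-cos q, -sin q): at 1.57 down the slope beside the gutter, beyond that outwards. Starts open at 1.8 to 2.4; slight friction (under 1 N at the peg); stays where left.
- spare_mount: a smaller resin mount lying flat on the table, 32 mm diameter, 20 mm high; origin under its centre. Leave alone.
- bottle: white plastic bottle standing on the table, 48 mm diameter, 110 mm high; origin under its centre. Leave alone.
- dish: low glass dish on the table, 70 mm diameter, 18 mm high; origin under its centre. Leave alone.
There are look-alikes about, which are no part of the job. What is shaped like the mount but red is not meant.

How it is judged:
On the way, in this order (a step that is already met when the one before it is completed fails the run):
1. the mount sits in the pocket against the stop, past the ridge, with the gate still open (y of mount in the frame of stop between -0.004 and 0.004 m and z of mount in the frame of stop between 0.016 and 0.0235 m and x of mount in the frame of stop between -0.006 and 0.006 m and value of joint gate above 0.8 rad), for 0.3 s.
2. the gate is shut behind it (value of joint gate below 0.12 rad), for 0.2 s.
At the end, for the whole second after the job is handed in: The mount rests in the pocket (its centre within 4 mm of the home position along the gutter, on the gutter's floor), the gate is within 0.12 rad of shut, and the stop has not shifted by more than 5 mm (y of mount in the frame of stop between -0.004 and 0.004 m and z of mount in the frame of stop between 0.016 and 0.0235 m and x of mount in the frame of stop between -0.006 and 0.006 m and value of joint gate below 0.12 rad and linear speed of mount below 0.01 m/s and distance of stop from where it was at the start of the episode below 0.005 m); the robot touches nothing.
It fails at once if the mount is lifted (more than 12 mm off the gutter's floor) or taken out of the gutter (z of mount in the frame of stop above 0.032 m or z of mount in the frame of stop below 0.01 m or x of mount in the frame of stop above 0.015 m or x of mount in the frame of stop below -0.015 m).
It fails at once if the mount is pinched or pushed hard (over 18 N) (contact force between the fingers and mount above 18 N).
It fails at once if the clamped stop is shifted by more than 6 mm (distance of stop from where it was at the start of the episode above 0.006 m).
It fails at once if a bystander is moved by more than 15 mm (distance of any of spare_mount, bottle, dish from where it was at the start of the episode above 0.015 m).
It also fails if it takes over 53 s, if anything falls off the work surface, if the arm or the gripper's body presses on something with over 40 N, if the wrist force passes 120 N, or if a joint passes its speed limit or range.

## Robot

A 6-joint arm with a two-finger parallel gripper is mounted at the origin on the work surface. World frame = base frame: x ahead of the robot, y to its left, z up, the work surface at z = 0. Lengths are in m, angles in rad, forces in N, time in s.
With the tool pointing down it reaches from about 0.275 to 0.725 m from the base axis. Payload 15.9 kg.
Tool frame: the origin (TCP) lies midway between the tips of the shut fingers; the grasp point (between the pads) lies 19 mm behind it; z points along the fingers, y is the line along which they close (so a half turn about z gives the same grasp; the last joint's range is limited). The gripper opens to 85 mm and grips with 20 to 120 N. Pads are 22 mm wide; open, the fingers measure 114 mm over their backs; the gripper's body (76 mm by 85 mm) begins 54 mm behind the grasp point. The pads swing forward as they close: fully open they stand 13 mm farther back than shut.
Start: joints at [1.176, 0.213, -0.034, 1.323, 0, 1.571], TCP at [0.192, 0.462, 0.231] pointing down, gripper open.
Joint ranges: [-2.98, 2.98], [-0.74, 1.72], [-1.14, 1.35], [-2.1, 2.04], [-1.57, 1.44], [-3.14, 3.14]. Speed limits (rad/s): [1.89, 1.89, 2.39, 2.57, 3.14, 3.14].

## Interface

Orientations are given as a rotation vector (axis times angle).
In Python, from workcell import r, optics, nets gives the robot as it stands.
- The arm moves only by the tool apply_moves, never from a script. Its arguments are lists of equal length, an entry for each row: "gripper": the opening, from -1 (shut) to 1 (fully open), so that 0 is half open; "dp": the shift along the tool's x, y, z as a fraction of full scale, a list of three; "dr": the turn, a rotation vector about the tool's x, y, z as a fraction of full scale, a list of three. A call has exactly 10 rows; each row shifts and turns the commanded pose from where the row before left it, along the tool's axes as they then stand; what a row does not reach is not made up. Full scale, the value 1, is 0.02 m for a shift and 5 degrees for a turn. A row lasts 1/10 s, in which the tool goes at most 50 mm and 8.59 degrees, less where a joint would pass 70% of its speed; a pose out of reach is approached as far as the arm can. A call with a number of a shift or a turn outside -1 to 1 is refused whole. A call with a gripper value outside its range is refused whole. The fingers move at their own pace and stop on an object; "newtons" is the grip in N (left out, the last holds). Time passes only in rows, so rows that do not move let the fingers close, or fill a call up. It gives the time, the measured TCP pose, the force, the opening and the grip force at its end, in the units of the state.
- r.state(): the state, without advancing time (a new reading comes with each control period).
- optics.read_camera(name): name is "side" or "top"; returns a dict with "img" (400x640x3 uint8, red, green, blue), "K" (3x3 intrinsics, pixels), "world_to_cam" (4x4, takes a point from world to camera coordinates). Camera axes: x right, y down, z forward; pixel columns grow to the right and rows downward; lengths in m; the calibration is good to about 2 mm. A picture is of the moment at which its call begins. There is no depth.
- r.job_done(): hands the job in; it is judged then, once.
Trained networks look in a picture, given as the dict that the camera call returned (one of the last four; its "shot" number tells which), for a name from the list of things; names that differ only in an ending like _2 or _b are one class to them, and where a whole thing is asked for, a point or a joint stands for the part that bears it (a point fixed in the world has none). Each returns a list of dicts, best first, with "conf" (0 to 1); they miss things now and then, are a little off and sometimes report something else, mostly with a low value. They report only what shows in the picture. A call takes as long as a camera call. They do not tell look-alikes from the thing itself.
- nets.silhouettes(name, picture): "mask" (400x640 bool, what is visible of it) and "extent" ([left, top, right, bottom] in pixels, round what is visible of it).
The state is a dict: "t": time; "qpos": joint angles; "joint_velocities": joint speeds; "joint_efforts": joint torques, N m; "eef_pos": TCP position; "tcp_rot": TCP orientation; "force": force on the tool from outside, world axes, zero at the start; "torque": the same for the moment, N m; "width": finger opening in m; "finger_force": force on a finger pad.
Only numpy, scipy, OpenCV 4.12 (cv2) and the standard library are available. Lean on these libraries where they do the work, as an engineer would, in place of code of your own. Each camera call takes 0.05 s, during which the arm holds its last target. There are 200 camera calls.

## Working session

There is one attempt and no reset: what is moved stays moved. The work goes in short steps, Python scripts to look and compute and a tool call to move; the robot and the scene stay as the last step left them, time stands still between calls to the robot, and variables do not carry over. Pictures are saved under pics/ and viewed, at most 10 in all, crops included, and the job is handed in when it is done.

Besides the shell and the picture viewer there is one more tool, called after "Request:" in YAML: its name, and indented under it one key for each argument. apply_moves: Moves the arm, as the interface text tells. Shift numbers are shares of 0.02 m and turn numbers shares of 5 degrees, none past 1 either way. Its arguments: {"type":"object","properties":{"gripper":{"type":"array","items":{"type":"number"}},"dp":{"type":"array","items":{"type":"array","items":{"type":"number"}}},"dr":{"type":"array","items":{"type":"array","items":{"type":"number"}}},"newtons":{"type":"number"}},"required":["gripper","dp","dr"]}

```bash
mkdir -p pics; ls; cat > h.py <<'E'
import numpy as np, cv2, json
from workcell import r, optics, nets
def save(p,f): cv2.imwrite('pics/'+f,p['img'][:,:,::-1])
E
python3 - <<'E'
from h import *
print(r.state())
for c in ['side','top']:
    p=optics.read_camera(c); save(p,c+'0.png'); print(c,p['K'].tolist(),p['world_to_cam'].tolist())
    for n in ['mount','chute','stop','gate','gate_peg','spare_mount','bottle','dish']:
        for d in nets.silhouettes(n,p)[:3]: 
            m=d['mask']; ys,xs=np.nonzero(m); print(n,round(d['conf'],2),d['extent'],xs.mean().round(1),ys.mean().round(1),m.sum())
E
```

```text
pics
{'t': 0.0, 'qpos': array([ 1.17600631e+00,  2.13324756e-01, -3.50708603e-02,  1.32349294e+00,
       -3.63168633e-05,  1.57080895e+00]), 'joint_velocities': array([-1.27649993e-03,  1.16800918e-05,  8.07992319e-05,  1.15345794e-03,
        7.95564537e-04, -6.57107867e-04]), 'joint_efforts': array([ 8.24980689e-04, -6.86161137e+01,  4.87116981e+01,  1.78819383e-02,
       -1.41351643e-04,  1.63498595e-05]), 'eef_pos': array([0.19218559, 0.46121705, 0.23082718]), 'tcp_rot': array([-6.16099620e-01, -3.08040594e+00,  1.69345052e-03]), 'force': array([ 0.10775737, -0.12069217, -0.6368721 ]), 'torque': array([-0.04837952, -0.07509712,  0.04511011]), 'finger_force': 0.0, 'width': 0.08555429169324903}
side [[426.62830336636915, 0.0, 325.8143706361103], [0.0, 426.62830336636915, 205.6470564223673], [0.0, 0.0, 1.0]] [[0.9965091551841518, -0.08314310385397089, -0.0075317936572640055, -0.4882925013020403], [-0.06822714494190675, -0.7590871573795467, -0.6474038493819104, 0.07872119935897179], [0.04810987764735885, 0.6456577357880622, -0.7621099185089965, 0.7532508039886681], [0.0, 0.0, 0.0, 
[... 956 characters left out ...]
 [0.0, 0.0, 0.0, 1.0]]
mount 0.73 [399.8, 209.9, 423.4, 225.7] 410.0 216.1 295
mount 0.71 [337.7, 133.4, 351.9, 147.8] 343.1 141.1 212
mount 0.52 [396.8, 283.9, 415.3, 303.6] 407.9 293.1 306
chute 0.88 [230.3, 175.3, 381.4, 257.1] 303.3 212.9 7822
chute 0.48 [261.6, 178.8, 335.8, 227.1] 291.3 200.4 820
stop 0.97 [262.2, 177.8, 335.3, 226.6] 290.1 201.7 753
gate 0.72 [299.3, 181.1, 331.0, 192.4] 315.0 185.0 220
gate_peg 0.5 [296.6, 177.4, 335.2, 193.0] 314.4 185.2 181
spare_mount 0.66 [268.2, 256.8, 282.3, 273.2] 271.9 264.5 203
bottle 0.92 [300.9, 262.4, 323.9, 290.9] 311.6 277.8 483
dish 0.81 [227.6, 133.8, 260.7, 162.0] 244.1 146.8 746
dish 0.72 [264.0, 258.2, 281.1, 273.5] 271.9 264.6 219
```

```bash
python3 - <<'E'
import cv2
a=cv2.imread('pics/side0.png')[130:370,200:460]; b=cv2.imread('pics/top0.png')[120:320,215:435]
cv2.imwrite('pics/sc.png',cv2.resize(a,None,fx=2.5,fy=2.5,interpolation=2)[:600])
cv2.imwrite('pics/tc.png',cv2.resize(b,None,fx=3,fy=3,interpolation=2)[:600])
E
```

```text
(no output)
```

View pics/sc.png

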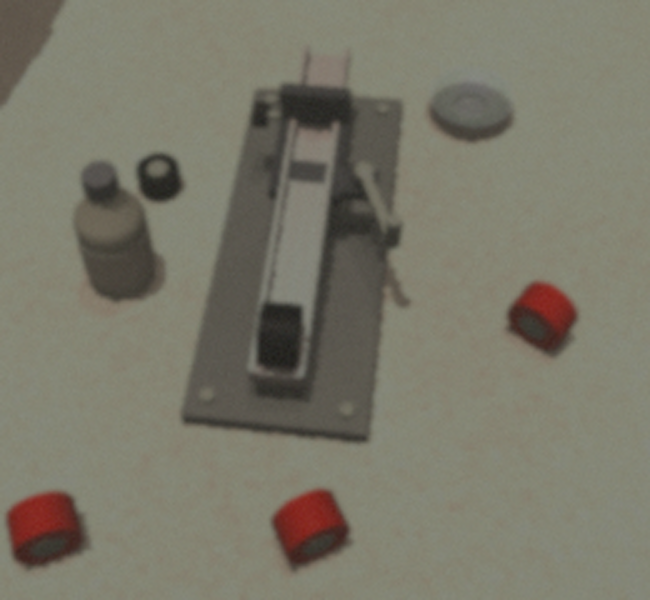

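View pics/tc.png

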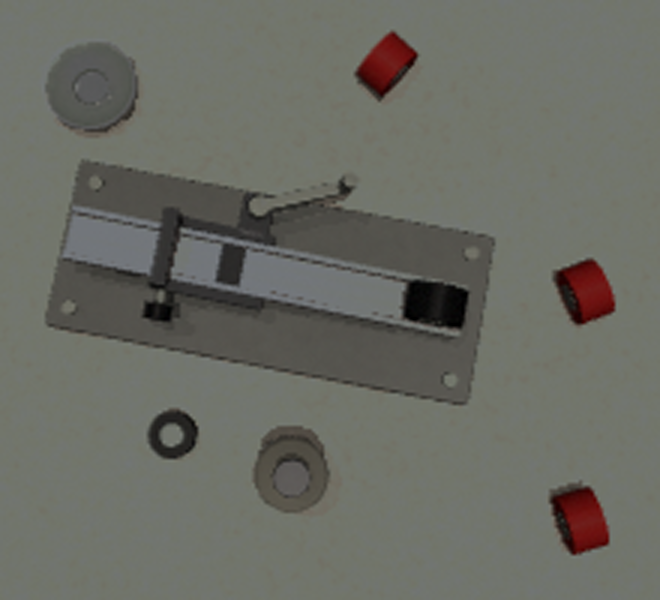

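Black mount standing in the gutter is the target: side (311,264), top (360,221). Look-alikes are the red discs at side (416,256), (323,340), (218,341) and top (410,216), (343,141), (408,293), plus the flat spare at side (263,201), top (272,265). The crops confirm the choice. The gate is open on the image-upper side in the top view (peg at ~(331,181)). Next I fit the chute, stop and gate.

```bash
cat >> h.py <<'E'
from scipy.optimize import least_squares
from scipy.spatial.transform import Rotation as R
a=np.radians(7); RX=R.from_euler('x',7,degrees=True).as_matrix()
def cw(p,P): # chute->world (m)
    c,s=np.cos(p[2]),np.sin(p[2]); return np.array([[c,-s,0],[s,c,0],[0,0,1]])@np.array(P)+[p[0],p[1],0]
def gut(p,s,x,y,z): # gutter frame offset by s along floor (s from lip)
    return cw(p,np.array([0,-.12,.035])+RX@np.array([x,y+s,z]))
def st(p,x,y,z): return gut(p,p[3],x,y,z)
def peg(p,z=.036): return st(p,.040-.058*np.cos(p[4]),-.029-.058*np.sin(p[4]),z)
def proj(c,P):
    K,T=c; q=K@(T[:3,:3]@P+T[:3,3]); return q[:2]/q[2]
E
python3 - <<'E'
from h import *
cs={}
for c in ['side','top']:
    p=optics.read_camera(c); cs[c]=(p['K'],p['world_to_cam'])
T=lambda u,v:(215+u/3,120+v/3); S=lambda u,v:(200+u/2.5,130+v/2.5)
pl=[(.06,.15),(.06,-.15),(-.06,-.15),(-.06,.15)]
obs=[]
for (x,y),t,s in zip(pl,[(80,160),(494,236),(467,404),(47,325)],[(402,98),(368,438),(185,418),(255,90)]):
    f=lambda p,x=x,y=y:cw(p,[x,y,.012]); obs+=[('top',f,T(*t)),('side',f,S(*s))]
names=['p']*8
def add(n,f,t=None,s=None):
    for c,o in(('top',t and T(*t)),('side',s and S(*s))):
        if o: obs.append((c,f,o)); names.append(n+c)
add('hinge',lambda p:st(p,.04,-.029,.026),(258,207),(364,168))
add('pegtop',lambda p:peg(p,.048),(350,180),(393,226) and None)
add('stopR',lambda p:st(p,.025,.021,.036),(182,208),(349,95))
add('stopL',lambda p:st(p,-.025,.021,.036),(166,285),(281,92))
add('ridge0',lambda p:st(p,0,-.027,.0),(242,268),(306,181))
add('mount',lambda p:gut(p,0.016,0,0,.02),(436,303),(280,336))
res=lambda p:np.concatenate([proj(cs[c],f(p))-o for c,f,o in obs])
b=None
for y0 in(0,-.2,.2):
    f=least_squares(res,[.5,0,y0,.17,2.],loss='soft_l1')
    if b is None or f.cost<b.cost:b=f
p=b.x; print(p.round(4),b.cost)
for n,e in zip(names,b.fun.reshape(-1,2)): print(n,e.round(1))
json.dump(p.tolist(),open('p.json','w'))
print('mount',gut(p,.016,0,0,.02),'seat',st(p,0,0,.02),'hinge',st(p,.04,-.029,.036),'peg',peg(p),'pegshut',st(p,-.018,-.029,.036),'dir',cw([0,0,p[2]],[0,1,0]))
def onz(cam,u,v,z):
    K,T=cs[cam];d=T[:3,:3].T@np.linalg.inv(K)@[u,v,1];o=-T[:3,:3].T@T[:3,3];return o+d*(z-o[2])/d[2]
print('bottle',onz('top',215+293/3,120+478/3,.11))
E
```

```text
[ 4.8230e-01  1.9000e-03 -2.0350e-01  1.6960e-01  1.9831e+00] 8.735476037916625
p [ 1.  -0.2]
p [-0.4  0.8]
p [ 1.4 -0.2]
p [ 0.1 -0.2]
p [ 1.3 -0. ]
p [-2.  -0.2]
p [ 0.  -0.1]
p [-0.5 -0.6]
hingetop [ 0.5 -1.1]
hingeside [-0.2 -0.4]
pegtoptop [ 0.2 -0. ]
stopRtop [-0.7  0.1]
stopRside [-0.   1.4]
stopLtop [-0.5 -0. ]
stopLside [-1.1  0.4]
ridge0top [-0.1 -0.4]
ridge0side [ 0.2 -0.1]
mounttop [-1.6 -0.6]
mountside [ 0.3 -2.2]
mount [ 0.46078533 -0.10249189  0.05680083] seat [0.49159391 0.04680731 0.0755187 ] hinge [0.52455735 0.00862387 0.08786523] peg [ 0.53665819 -0.04772884  0.08138903] pegshut [0.46775414 0.02034547 0.08786523] dir [0.20209657 0.9793656  0.        ]
bottle [ 0.35050772 -0.00835596  0.11      ]
```

```bash
cat >> h.py <<'E'
def where(p):
    s=r.state(); c,si=np.cos(p[2]),np.sin(p[2]); M=np.array([[c,-si,0],[si,c,0],[0,0,1]])
    g=RX.T@(M.T@(s['eef_pos']-[p[0],p[1],0])-[0,-.12,.035]); A=M.T@R.from_rotvec(s['tcp_rot']).as_matrix()
    F=s['force']; print('t',s['t'],'TCP gutter mm',(g*1e3).round(1),'stop y',round((g[1]-p[3])*1e3,1),'force chute',(M.T@F).round(2),'w',round(s['width'],4)); return s,M,A,g
def go(p,s_,x,z): # tool units to reach gutter-frame point
    s,M,A,g=where(p); W=gut(p,s_,x,0,z); d=R.from_rotvec(s['tcp_rot']).as_matrix().T@(W-s['eef_pos']); print('units',(d/.02).round(2),'tool axes in chute\n',A.round(3))
E
python3 - <<'E'
from h import *
p=json.load(open('p.json')); s=r.state()
c,si=np.cos(p[2]),np.sin(p[2]); M=np.array([[c,-si,0],[si,c,0],[0,0,1]])
d=M.T@(gut(p,-.035,0,0,.07)-s['eef_pos']); print('after turn units',-d[0]/.02,d[1]/.02,-d[2]/.02, gut(p,-.035,0,0,.07))
E
```

```text
after turn units -18.84555157513088 -27.740961988670577 6.553442803744769 [ 0.44932377 -0.15803497  0.1002128 ]
```

Request:
apply_moves:
  gripper: [-1,-1,-1,-1,-1,-1,-1,-1,-1,-1]
  dp:
    - [0,0,0]
    - [0,0,0]
    - [0,0,0]
    - [0,-0.5,0]
    - [0,-1,0]
    - [0,-1,0]
    - [0,-1,0]
    - [0,-1,0]
    - [0,-1,0]
    - [0,-1,0]
  dr:
    - [0,0,-0.73]
    - [0,0,-0.73]
    - [0,0,-0.73]
    - [0,0,0]
    - [0,0,0]
    - [0,0,0]
    - [0,0,0]
    - [0,0,0]
    - [0,0,0]
    - [0,0,0]

```text
t: 2.0
eef_pos: [0.1656, 0.3328, 0.2312]
tcp_rot: [0.323, 3.125, 0.0]
force: [-1.3, -0.2, -0.5]
width: -0.0004
finger_force: 0.0
```

Request:
apply_moves:
  gripper: [-1,-1,-1,-1,-1,-1,-1,-1,-1,-1]
  dp:
    - [-1,-1,0]
    - [-1,-1,0]
    - [-1,-1,0]
    - [-1,-1,0]
    - [-1,-1,0]
    - [-1,-1,0]
    - [-1,-1,0]
    - [-1,-1,0]
    - [-1,-1,0]
    - [-1,-1,0]
  dr:
    - [0,0,0]
    - [0,0,0]
    - [0,0,0]
    - [0,0,0]
    - [0,0,0]
    - [0,0,0]
    - [0,0,0]
    - [0,0,0]
    - [0,0,0]
    - [0,0,0]

```text
t: 3.0
eef_pos: [0.3213, 0.0965, 0.2313]
tcp_rot: [0.323, 3.124, 0.0]
force: [1.1, 0.2, 0.3]
width: 0.0002
finger_force: 0.0
```

Request:
apply_moves:
  gripper: [-1,-1,-1,-1,-1,-1,-1,-1,-1,-1]
  dp:
    - [-1,-1,0]
    - [-1,-1,0]
    - [-1,-1,0]
    - [-1,-1,0]
    - [-1,-1,0]
    - [-1,-1,0]
    - [-1,-1,0]
    - [-1,-1,0]
    - [-0.8,-1,0]
    - [0,-1,0.5]
  dr:
    - [0,0,0]
    - [0,0,0]
    - [0,0,0]
    - [0,0,0]
    - [0,0,0]
    - [0,0,0]
    - [0,0,0]
    - [0,0,0]
    - [0,0,0]
    - [0,0,0]

```text
t: 4.0
eef_pos: [0.4543, -0.1349, 0.2217]
tcp_rot: [0.323, 3.123, -0.001]
force: [-0.3, 0.9, -1.2]
width: -0.0003
finger_force: 0.0
```

```bash
python3 - <<'E'
from h import *
p=json.load(open('p.json')); go(p,-.035,0,.07)
E
```

```text
t 4.0 TCP gutter mm [  0.3   3.3 187.7] stop y -166.3 force chute [-0.52  0.83 -1.19] w -0.0003
units [ 0.02 -1.18  6.08] tool axes in chute
 [[-1.     0.003  0.002]
 [ 0.003  1.    -0.   ]
 [-0.002 -0.    -1.   ]]
```

Request:
apply_moves:
  gripper: [-1,-1,-1,-1,-1,-1,-1,-1,-1,-1]
  dp:
    - [0,-0.6,1]
    - [0,-0.6,1]
    - [0,0,1]
    - [0,0,1]
    - [0,0,1]
    - [0,0,1]
    - [0,0,1]
    - [0,0,1]
    - [0,0,0.6]
    - [0,0,0]
  dr:
    - [0,0,0]
    - [0,0,0]
    - [0,0,0]
    - [0,0,0]
    - [0,0,0]
    - [0,0,0]
    - [0,0,0]
    - [0,0,0]
    - [0,0,0]
    - [0,0,0]

```text
t: 5.0
eef_pos: [0.4472, -0.1567, 0.0482]
tcp_rot: [-0.321, -3.123, -0.001]
force: [-0.0, -0.2, 0.8]
width: -0.0001
finger_force: 0.0
```

```bash
python3 - <<'E'
from h import *
p=json.load(open('p.json')); go(p,-.035,0,.017)
a=optics.read_camera('side'); b=optics.read_camera('top')
A=cv2.resize(a['img'][170:320,250:400],None,fx=3.6,fy=3.6,interpolation=2)
c=proj((b['K'],b['world_to_cam']),gut(p,-.02,0,0,.02)).astype(int);print(c)
B=cv2.resize(b['img'][c[1]-75:c[1]+75,c[0]-60:c[0]+10],None,fx=3.6,fy=3.6,interpolation=2)
cv2.imwrite('pics/c1.png',np.hstack([A,B])[:,:,::-1])
for n,d in(('side',a),('top',b)):
  for q in [gut(p,.016,0,0,.02),r.state()['eef_pos']]: print(n,proj((d['K'],d['world_to_cam']),q).round(1))
E
```

```text
t 5.0 TCP gutter mm [ -2.4 -40.5  18.3] stop y -210.1 force chute [ 0.02 -0.22  0.83] w -0.0001
units [-0.12  0.28  0.03] tool axes in chute
 [[-1.     0.001 -0.002]
 [ 0.001  1.     0.   ]
 [ 0.002  0.    -1.   ]]
[376 223]
side [312.3 262.2]
side [306.6 296.4]
top [358.8 220.4]
top [385.9 226.3]
```

View pics/c1.png

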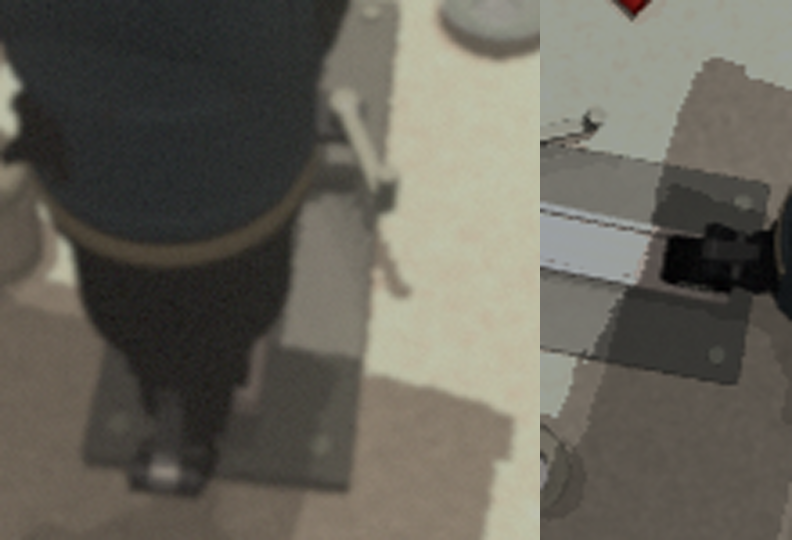

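Side crop: closed fingertips right behind the black mount at the lip, at about side (297,297), aligned with the gutter. Start pushing gently.

Request:
apply_moves:
  gripper: [-1,-1,-1,-1,-1,-1,-1,-1,-1,-1]
  dp:
    - [-0.12,0.3,0.1]
    - [0,0.3,0]
    - [0,0.2,-0.02]
    - [0,0.2,-0.025]
    - [0,0.2,-0.025]
    - [0,0.2,-0.025]
    - [0,0.2,-0.025]
    - [0,0.2,-0.025]
    - [0,0.2,-0.025]
    - [0,0.2,-0.025]
  dr:
    - [0,0,0]
    - [0,0,0]
    - [0,0,0]
    - [0,0,0]
    - [0,0,0]
    - [0,0,0]
    - [0,0,0]
    - [0,0,0]
    - [0,0,0]
    - [0,0,0]

```text
t: 6.1
eef_pos: [0.4598, -0.1142, 0.0512]
tcp_rot: [-0.319, -3.125, -0.0]
force: [-0.5, -0.4, -0.1]
width: 0.0002
finger_force: 0.2
```

```bash
cat > look.py <<'E'
import sys
from h import *
p=json.load(open('p.json')); where(p)
a=optics.read_camera('side'); b=optics.read_camera('top')
A=cv2.resize(a['img'][140:320,260:400],None,fx=3.3,fy=3.3,interpolation=2)
B=cv2.resize(b['img'][150:270,225:400],None,fx=2,fy=2,interpolation=2)
B=np.vstack([B,np.zeros((A.shape[0]-B.shape[0],B.shape[1],3),np.uint8)])[:,:330]
cv2.imwrite('pics/'+sys.argv[1],np.hstack([A,B])[:,:,::-1])
for nm,pc in(('top',b),('side',a)):
    for n in ['mount']:
        for d in nets.silhouettes(n,pc)[:4]:
            ys,xs=np.nonzero(d['mask']); print(nm,n,round(d['conf'],2),np.round(d['extent']),xs.mean().round(1),ys.mean().round(1),pc['img'][d['mask']].mean(0).round())
E
python3 look.py c2.png
```

```text
t 6.1 TCP gutter mm [ 1.3  3.8 15.9] stop y -165.8 force chute [-0.41 -0.52 -0.09] w 0.0002
top mount 0.6 [335. 132. 351. 149.] 343.2 141.5 [128.  34.  31.]
side mount 0.95 [309. 324. 338. 356.] 323.3 339.9 [134.  57.  48.]
side mount 0.89 [403. 242. 430. 268.] 416.3 255.6 [128.  64.  55.]
side mount 0.81 [202. 325. 233. 356.] 217.0 340.6 [125.  56.  48.]
```

View pics/c2.png

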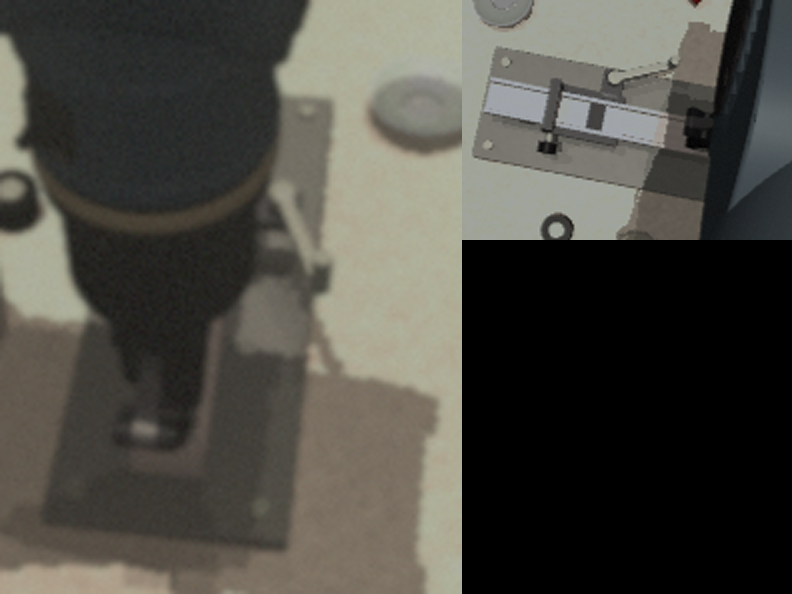

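The mount has moved up with the fingertip (its front shows at top px ≈(337,213)). Continuing.

Request:
apply_moves:
  gripper: [-1,-1,-1,-1,-1,-1,-1,-1,-1,-1]
  dp:
    - [0.06,0.25,-0.03]
    - [0,0.3,-0.037]
    - [0,0.3,-0.037]
    - [0,0.3,-0.037]
    - [0,0.3,-0.037]
    - [0,0.3,-0.037]
    - [0,0.3,-0.037]
    - [0,0.3,-0.037]
    - [0,0.3,-0.037]
    - [0,0.3,-0.037]
  dr:
    - [0,0,0]
    - [0,0,0]
    - [0,0,0]
    - [0,0,0]
    - [0,0,0]
    - [0,0,0]
    - [0,0,0]
    - [0,0,0]
    - [0,0,0]
    - [0,0,0]

```text
t: 7.3
eef_pos: [0.4706, -0.056, 0.0585]
tcp_rot: [-0.319, -3.125, 0.0]
force: [-0.3, -0.4, 0.8]
width: 0.0003
finger_force: 0.2
```

```bash
cat > front.py <<'E'
from h import *
p=json.load(open('p.json')); where(p)
b=optics.read_camera('top'); c=(b['K'],b['world_to_cam']); g=cv2.cvtColor(b['img'],7)
# brightness along gutter centre at z=20 plane, s in mm
print([(s,int(g[tuple(np.round(proj(c,gut(p,s/1e3,0,0,.02))).astype(int)[::-1])])) for s in range(30,200,4)])
E
python3 front.py
```

```text
t 7.3 TCP gutter mm [ 0.2 63.4 15.9] stop y -106.2 force chute [-0.24 -0.49  0.79] w 0.0003
[(30, 62), (34, 61), (38, 61), (42, 60), (46, 60), (50, 61), (54, 59), (58, 59), (62, 58), (66, 57), (70, 57), (74, 56), (78, 55), (82, 55), (86, 54), (90, 53), (94, 53), (98, 79), (102, 100), (106, 100), (110, 101), (114, 100), (118, 100), (122, 100), (126, 100), (130, 101), (134, 100), (138, 101), (142, 101), (146, 100), (150, 101), (154, 100), (158, 101), (162, 101), (166, 80), (170, 105), (174, 161), (178, 161), (182, 160), (186, 161), (190, 72), (194, 78), (198, 80)]
```

```bash
python3 look.py c3.png
```

```text
t 7.35 TCP gutter mm [ 0.3 64.1 15.9] stop y -105.5 force chute [ 0.73  0.96 -0.25] w -0.0001
side mount 0.67 [309. 326. 340. 354.] 323.5 339.8 [126.  52.  44.]
side mount 0.59 [399. 244. 430. 267.] 415.7 255.8 [117.  58.  50.]
side mount 0.57 [204. 327. 232. 356.] 216.6 340.5 [118.  52.  44.]
side mount 0.51 [253. 190. 270. 211.] 262.5 200.8 [72. 71. 62.]
```

View pics/c3.png

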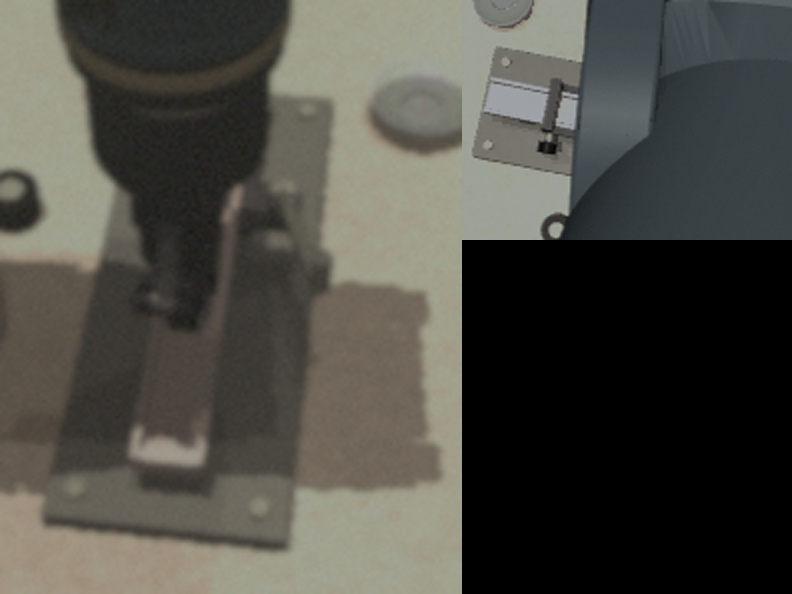

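The gutter behind the fingertip is empty from finger (~side (316,237)) to the lip, so the mount is ahead of it, hidden by the gripper. On to the ridge, slower near the end.

Request:
apply_moves:
  gripper: [-1,-1,-1,-1,-1,-1,-1,-1,-1,-1]
  dp:
    - [0,0.2,-0.02]
    - [0,0.25,-0.03]
    - [0,0.25,-0.03]
    - [0,0.25,-0.03]
    - [0,0.25,-0.03]
    - [0,0.25,-0.03]
    - [0,0.25,-0.03]
    - [0,0.25,-0.03]
    - [0,0.25,-0.03]
    - [0,0.2,-0.03]
  dr:
    - [0,0,0]
    - [0,0,0]
    - [0,0,0]
    - [0,0,0]
    - [0,0,0]
    - [0,0,0]
    - [0,0,0]
    - [0,0,0]
    - [0,0,0]
    - [0,0,0]

```text
t: 8.55
eef_pos: [0.4803, -0.0092, 0.0644]
tcp_rot: [0.319, 3.125, -0.001]
force: [0.5, -3.1, 1.4]
width: -0.0002
finger_force: 1.2
```

Request:
apply_moves:
  gripper: [-1,-1,-1,-1,-1,-1,-1,-1,-1,-1]
  dp:
    - [0,0.1,-0.01]
    - [0,0.1,-0.01]
    - [0,0.1,-0.01]
    - [0,0.1,-0.01]
    - [0,0.1,-0.01]
    - [0,0.1,-0.01]
    - [0,0.1,-0.01]
    - [0,0.1,-0.01]
    - [0,0,0]
    - [0,0,0]
  dr:
    - [0,0,0]
    - [0,0,0]
    - [0,0,0]
    - [0,0,0]
    - [0,0,0]
    - [0,0,0]
    - [0,0,0]
    - [0,0,0]
    - [0,0,0]
    - [0,0,0]

```text
t: 9.55
eef_pos: [0.4834, 0.0063, 0.0658]
tcp_rot: [-0.319, -3.125, 0.0]
force: [0.5, 0.1, -1.3]
width: -0.0002
finger_force: 0.0
```

```bash
python3 -c "
from h import *
where(json.load(open('p.json')))"
```

```text
t 9.55 TCP gutter mm [  0.2 127.4  15.4] stop y -42.2 force chute [ 0.49  0.19 -1.34] w -0.0002
```

Force built up on the ramp, then vanished: mount seems to have dropped. Back off, rise, move sideways over to the peg's outer side and look.

Request:
apply_moves:
  gripper: [-1,-1,-1,-1,-1,-1,-1,-1,-1,-1]
  dp:
    - [0,-0.3,0]
    - [0,0,-1]
    - [0,0,-1]
    - [0,0,-1]
    - [0,0,-1]
    - [-1,-0.35,0]
    - [-1,-0.35,0]
    - [-1,-0.35,0]
    - [-1,-0.35,0]
    - [-0.7,-0.35,0]
  dr:
    - [0,0,0]
    - [0,0,0]
    - [0,0,0]
    - [0,0,0]
    - [0,0,0]
    - [0,0,0]
    - [0,0,0]
    - [0,0,0]
    - [0,0,0]
    - [0,0,0]

```text
t: 10.55
eef_pos: [0.568, -0.054, 0.1457]
tcp_rot: [-0.32, -3.125, 0.0]
force: [-0.0, 0.4, 0.1]
width: -0.0
finger_force: 0.0
```

```bash
python3 look.py c4.png; python3 - <<'E'
from h import *
p=json.load(open('p.json')); go(p,p[3]-.082,.094,.030)
for c in('side','top'):
    b=optics.read_camera(c); print(c,proj((b['K'],b['world_to_cam']),st(p,0,0,.02)))
E
```

```text
t 10.55 TCP gutter mm [95.2 95.5 99.8] stop y -74.1 force chute [-0.1   0.4   0.15] w -0.0
side mount 0.94 [310. 326. 341. 357.] 323.5 339.8 [118.  52.  44.]
side mount 0.86 [316. 174. 332. 193.] 323.1 182.8 [49. 47. 43.]
side mount 0.74 [200. 325. 229. 355.] 216.5 340.6 [113.  51.  43.]
side mount 0.65 [400. 242. 432. 271.] 416.2 255.3 [86. 47. 41.]
t 10.75 TCP gutter mm [93.7 96.  99.6] stop y -73.6 force chute [-0.37  0.69 -0.33] w -0.0
units [-0.02  0.01  3.51] tool axes in chute
 [[-1.     0.001 -0.001]
 [ 0.001  1.     0.   ]
 [ 0.001  0.    -1.   ]]
side [324.17792584 183.31259516]
top [282.82514426 205.22378965]
```

View pics/c4.png

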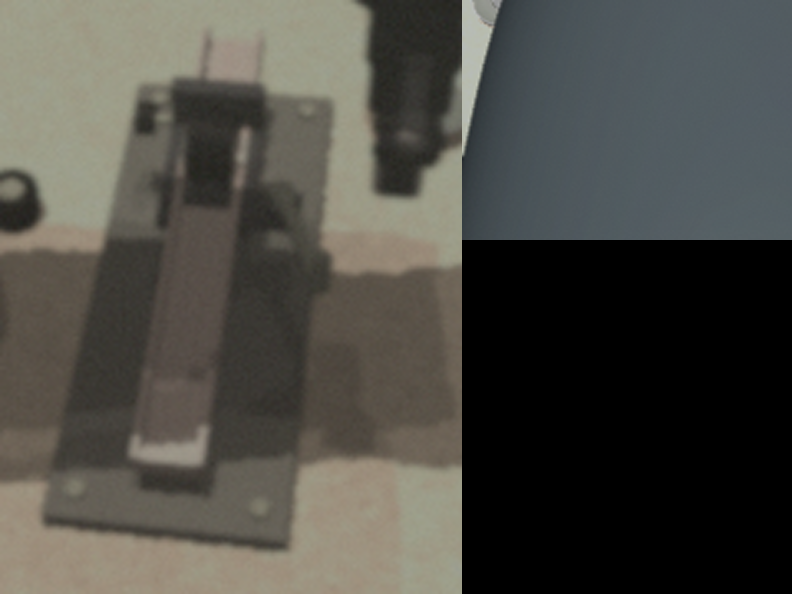

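Side view: the mount sits in the pocket against the stop at (323,183), predicted seat (324,183). The gate is still open. Now down beside the peg and sweep it.

Request:
apply_moves:
  gripper: [-1,-1,-1,-1,-1,-1,-1,-1,-1,-1]
  dp:
    - [0,0,0.9]
    - [0,0,0.9]
    - [0,0,0.9]
    - [0,0,0.8]
    - [0,0,0]
    - [0.3,0,0]
    - [0.3,0,0]
    - [0.3,0,0]
    - [0.3,0,0]
    - [0.3,0,0]
  dr:
    - [0,0,0]
    - [0,0,0]
    - [0,0,0]
    - [0,0,0]
    - [0,0,0]
    - [0,0,0]
    - [0,0,0]
    - [0,0,0]
    - [0,0,0]
    - [0,0,0]

```text
t: 11.85
eef_pos: [0.5375, -0.0468, 0.0763]
tcp_rot: [0.319, 3.125, -0.0]
force: [-0.1, -0.6, 0.0]
width: 0.0003
finger_force: 0.5
```

Request:
apply_moves:
  gripper: [-1,-1,-1,-1,-1,-1,-1,-1,-1,-1]
  dp:
    - [0.3,0,0]
    - [0.3,0,0]
    - [0.3,0,0]
    - [0.3,0,0]
    - [0.3,0,0]
    - [0.3,0,0]
    - [0.2,0,0]
    - [0,0,0]
    - [0,0,0]
    - [0,0,0]
  dr:
    - [0,0,0]
    - [0,0,0]
    - [0,0,0]
    - [0,0,0]
    - [0,0,0]
    - [0,0,0]
    - [0,0,0]
    - [0,0,0]
    - [0,0,0]
    - [0,0,0]

```text
t: 12.85
eef_pos: [0.4987, -0.0389, 0.0758]
tcp_rot: [-0.319, -3.125, 0.0]
force: [0.4, 0.0, -0.3]
width: -0.0002
finger_force: 0.0
```

```bash
python3 look.py c5.png; python3 - <<'E'
from h import *
p=json.load(open('p.json'))
b=optics.read_camera('side'); c=(b['K'],b['world_to_cam'])
for q in(2,1.6,1.3,1,.8,0): p[4]=q; print(q,proj(c,peg(p,.048)).round(1),proj(c,peg(p,.024)).round(1))
for n in('gate_peg','gate'):
  for d in nets.silhouettes(n,b)[:2]: print(n,d['conf'],d['extent'])
E
```

```text
t 12.85 TCP gutter mm [24.2 87.8 30.3] stop y -81.8 force chute [ 0.35  0.12 -0.27] w -0.0002
side mount 0.98 [400. 242. 429. 270.] 416.2 255.6 [113.  55.  47.]
side mount 0.74 [202. 326. 234. 357.] 216.8 341.0 [116.  52.  44.]
side mount 0.68 [308. 325. 341. 355.] 323.2 340.0 [123.  56.  48.]
side mount 0.54 [316. 183. 319. 194.] 316.4 189.6 [60. 56. 51.]
2 [357.7 217.5] [357.1 225.2]
1.6 [343.3 219. ] [343.1 226.8]
1.3 [332.6 217. ] [332.7 224.7]
1 [323.3 212.3] [323.7 220.2]
0.8 [318.2 208.1] [318.8 216. ]
0 [311.  186.4] [311.7 194.6]
gate_peg 0.63 [254.9, 189.2, 270.9, 210.0]
gate_peg 0.42 [323.9, 195.3, 348.4, 223.1]
gate 0.55 [319.3, 196.7, 350.3, 222.5]
```

View pics/c5.png

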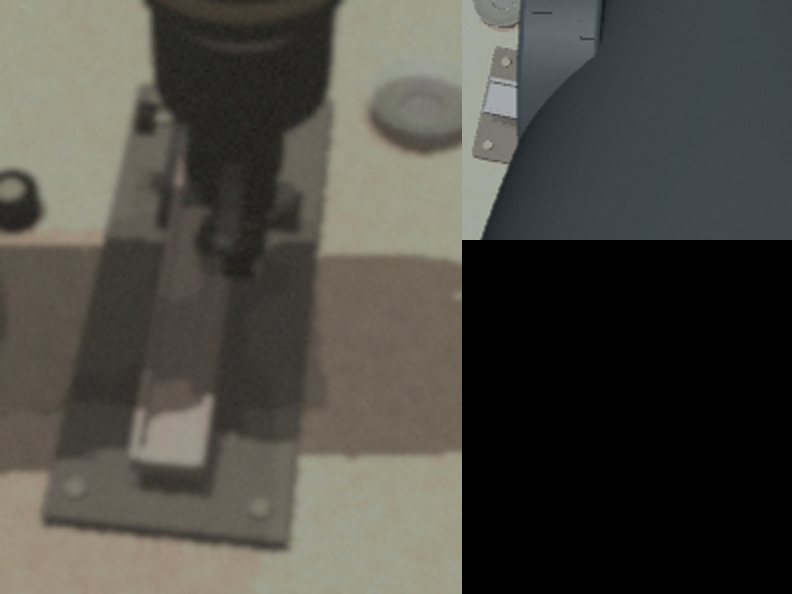

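The finger has swept the peg to about q≈1 (peg near side (325,213), just left of the tip at (331,219)); the mount is still in place. Now round behind the peg and push up the slope.

Request:
apply_moves:
  gripper: [-1,-1,-1,-1,-1,-1,-1,-1,-1,-1]
  dp:
    - [-0.15,-0.1,0.01]
    - [0,-0.6,0.07]
    - [0,-0.6,0.07]
    - [0.5,0,0]
    - [0.5,0,0]
    - [0.4,0,0]
    - [0.05,0.25,-0.03]
    - [0.05,0.25,-0.03]
    - [0.05,0.25,-0.03]
    - [0.05,0.25,-0.03]
  dr:
    - [0,0,0]
    - [0,0,0]
    - [0,0,0]
    - [0,0,0]
    - [0,0,0]
    - [0,0,0]
    - [0,0,0]
    - [0,0,0]
    - [0,0,0]
    - [0,0,0]

```text
t: 14.2
eef_pos: [0.4662, -0.0399, 0.0745]
tcp_rot: [-0.32, -3.12, 0.008]
force: [-29.5, -24.7, 10.9]
width: -0.0002
finger_force: 18.0
```

Request:
apply_moves:
  gripper: [-1,-1,-1,-1,-1,-1,-1,-1,-1,-1]
  dp:
    - [0.06,0.2,-0.025]
    - [0.06,0.2,-0.025]
    - [0.06,0.2,-0.025]
    - [0.06,0.2,-0.025]
    - [0.06,0.2,-0.025]
    - [0.06,0.2,-0.025]
    - [0.06,0.15,-0.02]
    - [0,0,0]
    - [0,0,0]
    - [0,0,0]
  dr:
    - [0,0,0]
    - [0,0,0]
    - [0,0,0]
    - [0,0,0]
    - [0,0,0]
    - [0,0,0]
    - [0,0,0]
    - [0,0,0]
    - [0,0,0]
    - [0,0,0]

```text
t: 15.2
eef_pos: [0.4547, -0.0115, 0.0762]
tcp_rot: [-0.317, -3.105, 0.008]
force: [-73.0, -14.5, 46.0]
width: -0.0004
finger_force: 35.3
```

```bash
python3 look.py c6.png; python3 - <<'E'
from h import *
p=json.load(open('p.json'))
b=optics.read_camera('side'); c=(b['K'],b['world_to_cam'])
for n in('gate_peg','gate'):
  for d in nets.silhouettes(n,b)[:2]: print(n,d['conf'],d['extent'])
E
```

```text
t 15.2 TCP gutter mm [-24.3 105.6  28.5] stop y -63.9 force chute [-68.6  -28.96  45.95] w -0.0004
side mount 0.81 [315. 173. 333. 191.] 323.2 182.5 [38. 37. 33.]
side mount 0.72 [200. 325. 234. 358.] 216.7 340.8 [115.  53.  45.]
side mount 0.68 [307. 325. 337. 355.] 323.5 340.0 [120.  55.  47.]
side mount 0.66 [400. 243. 431. 269.] 416.0 255.6 [112.  57.  48.]
gate_peg 0.66 [310.5, 198.5, 347.0, 207.0]
gate 0.8 [311.2, 194.8, 348.6, 206.2]
```

View pics/c6.png

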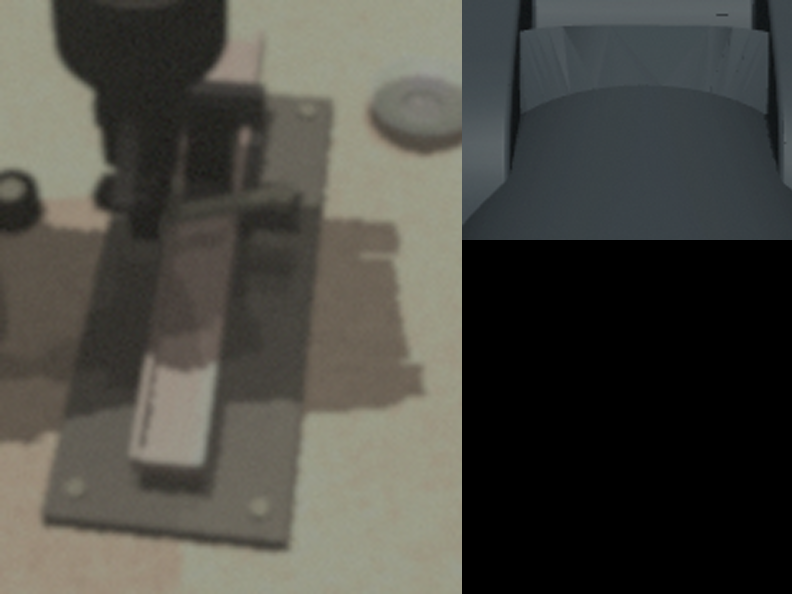

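The force (69 N sideways) shows that the finger is wedged on the peg's end side, with the gate partly shut (bar end at side ≈(312,203), q≈0.4). I should have checked before chaining that second call. Relieve in the direction of the force.

Request:
apply_moves:
  gripper: [-1,-1,-1,-1,-1,-1,-1,-1,-1,-1]
  dp:
    - [0.2,-0.1,-0.1]
    - [0.2,-0.1,-0.1]
    - [0.2,-0.1,-0.1]
    - [0,-0.3,0]
    - [0,-0.3,0]
    - [0,-0.3,0]
    - [0,0,0]
    - [0,0,0]
    - [0,0,0]
    - [0,0,0]
  dr:
    - [0,0,0]
    - [0,0,0]
    - [0,0,0]
    - [0,0,0]
    - [0,0,0]
    - [0,0,0]
    - [0,0,0]
    - [0,0,0]
    - [0,0,0]
    - [0,0,0]

```text
t: 16.55
eef_pos: [0.4497, -0.0316, 0.0847]
tcp_rot: [0.319, 3.125, 0.0]
force: [-0.1, -0.4, 0.7]
width: -0.0002
finger_force: 0.0
```

```bash
python3 - <<'E'
from h import *
p=json.load(open('p.json')); s,M,A,g=where(p); print(A.round(3))
b=optics.read_camera('side'); c=(b['K'],b['world_to_cam'])
cv2.imwrite('pics/c7.png',cv2.resize(b['img'][150:260,270:380],None,fx=5,fy=5,interpolation=2)[:,:,::-1])
for q in(.6,.4,.2,0): p[4]=q; print(q,proj(c,peg(p,.048)).round(1),proj(c,peg(p,.020)).round(1))
for n in('gate_peg','gate','mount','stop'):
  for d in nets.silhouettes(n,b)[:1]: print(n,d['conf'],d['extent'])
E
```

```text
t 16.55 TCP gutter mm [-25.2  86.1  39.5] stop y -83.5 force chute [-0.   -0.42  0.75] w -0.0002
[[-1.  0.  0.]
 [ 0.  1.  0.]
 [-0.  0. -1.]]
0.6 [314.4 203.2] [315.1 212.4]
0.4 [311.8 197.7] [312.7 207.1]
0.2 [310.7 192.1] [311.5 201.5]
0 [311.  186.4] [311.8 195.9]
gate_peg 0.55 [308.9, 197.1, 347.4, 208.7]
gate 0.52 [310.4, 194.8, 351.7, 208.4]
mount 0.94 [309.6, 324.1, 339.3, 355.7]
stop 0.74 [307.0, 164.0, 353.2, 211.9]
```

View pics/c7.png

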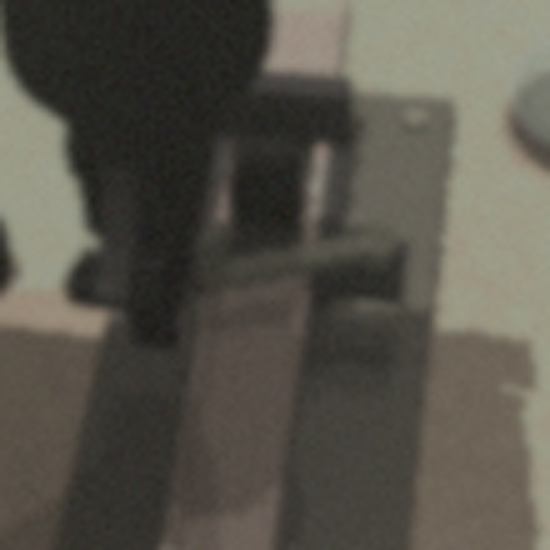

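Free again with zero force. The mount still sits in the pocket (crop (270,190)) and the gate is at q≈0.3, peg behind the finger near (311,203). Centre the finger behind the peg, then push in small, checked steps.

Request:
apply_moves:
  gripper: [-1,-1,-1,-1,-1,-1,-1,-1,-1,-1]
  dp:
    - [-0.2,0,0.1]
    - [-0.2,0,0.1]
    - [-0.05,0,0.07]
    - [0,0,0]
    - [0,0.15,-0.02]
    - [0,0.15,-0.02]
    - [0,0.15,-0.02]
    - [0,0.15,-0.02]
    - [0,0.15,-0.02]
    - [0,0.1,-0.01]
  dr:
    - [0,0,0]
    - [0,0,0]
    - [0,0,0]
    - [0,0,0]
    - [0,0,0]
    - [0,0,0]
    - [0,0,0]
    - [0,0,0]
    - [0,0,0]
    - [0,0,0]

```text
t: 17.8
eef_pos: [0.4619, -0.0166, 0.0815]
tcp_rot: [-0.319, -3.125, 0.0]
force: [-1.3, -0.8, 0.2]
width: 0.0001
finger_force: 0.5
```

```bash
python3 - <<'E'
from h import *
p=json.load(open('p.json')); where(p)
E
```

```text
t 17.8 TCP gutter mm [-16.3 102.7  34.2] stop y -66.9 force chute [-1.13 -1.04  0.17] w 0.0001
```

Request:
apply_moves:
  gripper: [-1,-1,-1,-1,-1,-1,-1,-1,-1,-1]
  dp:
    - [0,0.07,-0.008]
    - [0,0.07,-0.008]
    - [0,0.07,-0.008]
    - [0,0.07,-0.008]
    - [0,0.07,-0.008]
    - [0,0.07,-0.008]
    - [0,0.07,-0.008]
    - [0,0.05,-0.006]
    - [0,0,0]
    - [0,0,0]
  dr:
    - [0,0,0]
    - [0,0,0]
    - [0,0,0]
    - [0,0,0]
    - [0,0,0]
    - [0,0,0]
    - [0,0,0]
    - [0,0,0]
    - [0,0,0]
    - [0,0,0]

```text
t: 18.8
eef_pos: [0.4642, -0.0063, 0.0827]
tcp_rot: [0.319, 3.125, 0.0]
force: [0.2, -0.6, 0.6]
width: 0.0004
finger_force: 0.0
```

```bash
python3 - <<'E'
from h import *
p=json.load(open('p.json')); where(p)
E
```

```text
t 18.8 TCP gutter mm [-16.1 113.4  34.2] stop y -56.2 force chute [ 0.35 -0.54  0.6 ] w 0.0004
```

Request:
apply_moves:
  gripper: [-1,-1,-1,-1,-1,-1,-1,-1,-1,-1]
  dp:
    - [0,0.04,-0.005]
    - [0,0.04,-0.005]
    - [0,0.04,-0.005]
    - [0,0.04,-0.005]
    - [0,0.04,-0.005]
    - [0,0.04,-0.005]
    - [0,0.04,-0.005]
    - [0,0.04,-0.005]
    - [0,0,0]
    - [0,0,0]
  dr:
    - [0,0,0]
    - [0,0,0]
    - [0,0,0]
    - [0,0,0]
    - [0,0,0]
    - [0,0,0]
    - [0,0,0]
    - [0,0,0]
    - [0,0,0]
    - [0,0,0]

```text
t: 19.8
eef_pos: [0.4654, -0.0, 0.0835]
tcp_rot: [0.319, 3.125, 0.0]
force: [-0.6, -0.2, 0.2]
width: -0.0003
finger_force: 0.1
```

```bash
python3 - <<'E'
from h import *
p=json.load(open('p.json')); where(p)
E
```

```text
t 19.8 TCP gutter mm [-16.2 119.8  34.2] stop y -49.8 force chute [-0.51 -0.32  0.24] w -0.0003
```

Keep going in fine steps until the limit shows in the force.

Request:
apply_moves:
  gripper: [-1,-1,-1,-1,-1,-1,-1,-1,-1,-1]
  dp:
    - [0,0.03,-0.004]
    - [0,0.03,-0.004]
    - [0,0.03,-0.004]
    - [0,0.03,-0.004]
    - [0,0.03,-0.004]
    - [0,0,0]
    - [0,0,0]
    - [0,0,0]
    - [0,0,0]
    - [0,0,0]
  dr:
    - [0,0,0]
    - [0,0,0]
    - [0,0,0]
    - [0,0,0]
    - [0,0,0]
    - [0,0,0]
    - [0,0,0]
    - [0,0,0]
    - [0,0,0]
    - [0,0,0]

```text
t: 20.8
eef_pos: [0.4656, 0.0017, 0.0837]
tcp_rot: [-0.321, -3.125, 0.004]
force: [-1.8, -11.8, -1.2]
width: 0.0002
finger_force: 6.2
```

```bash
python3 - <<'E'
from h import *
p=json.load(open('p.json')); where(p)
E
```

```text
t 20.8 TCP gutter mm [-16.4 121.5  34.2] stop y -48.1 force chute [  0.66 -11.92  -1.22] w 0.0002
```

Home: 12 N at exactly the predicted position. Back off, rise clear and look.

Request:
apply_moves:
  gripper: [-1,-1,-1,-1,-1,-1,-1,-1,-1,-1]
  dp:
    - [0,-0.2,0.02]
    - [0,-0.6,0]
    - [0,-0.6,0]
    - [0,0,-1]
    - [0,0,-1]
    - [0,0,-1]
    - [0,0,-1]
    - [-1,-1,-1]
    - [-1,-1,-1]
    - [-1,-1,0]
  dr:
    - [0,0,0]
    - [0,0,0]
    - [0,0,0]
    - [0,0,0]
    - [0,0,0]
    - [0,0,0]
    - [0,0,0]
    - [0,0,0]
    - [0,0,0]
    - [0,0,0]

```text
t: 21.8
eef_pos: [0.5083, -0.0973, 0.2062]
tcp_rot: [0.319, 3.121, -0.0]
force: [-0.2, 0.0, 0.2]
width: 0.0001
finger_force: 0.0
```

Request:
apply_moves:
  gripper: [-1,-1,-1,-1,-1,-1,-1,-1,-1,-1]
  dp:
    - [-1,0,0]
    - [-1,0,0]
    - [-1,0,0]
    - [-1,0,0]
    - [-1,0,0]
    - [0,0,0]
    - [0,0,0]
    - [0,0,0]
    - [0,0,0]
    - [0,0,0]
  dr:
    - [0,0,0]
    - [0,0,0]
    - [0,0,0]
    - [0,0,0]
    - [0,0,0]
    - [0,0,0]
    - [0,0,0]
    - [0,0,0]
    - [0,0,0]
    - [0,0,0]

```text
t: 22.8
eef_pos: [0.6045, -0.1157, 0.2039]
tcp_rot: [0.319, 3.125, -0.0]
force: [0.2, -0.5, 0.2]
width: 0.0
finger_force: 0.0
```

```bash
python3 - <<'E'
from h import *
p=json.load(open('p.json')); where(p)
b=optics.read_camera('side'); c=(b['K'],b['world_to_cam'])
cv2.imwrite('pics/c8.png',cv2.resize(b['img'][150:260,270:380],None,fx=5,fy=5,interpolation=2)[:,:,::-1])
for q in(.2,0): p[4]=q; print(q,proj(c,peg(p,.048)).round(1),proj(c,peg(p,.024)).round(1))
for n in('gate','mount','stop'):
  for d in nets.silhouettes(n,b)[:3]: print(n,d['conf'],d['extent'])
E
```

```text
t 22.8 TCP gutter mm [143.5  49.9 164. ] stop y -119.7 force chute [ 0.29 -0.48  0.24] w 0.0
0.2 [310.7 192.1] [311.4 200.2]
0 [311.  186.4] [311.7 194.6]
gate 0.67 [225.9, 195.7, 260.2, 250.9]
gate 0.56 [308.5, 185.0, 349.5, 202.2]
mount 0.9 [401.6, 243.0, 429.6, 267.3]
mount 0.86 [315.5, 173.3, 333.1, 194.5]
mount 0.68 [197.7, 327.4, 231.5, 354.9]
stop 0.68 [300.8, 162.5, 352.2, 210.8]
```

View pics/c8.png

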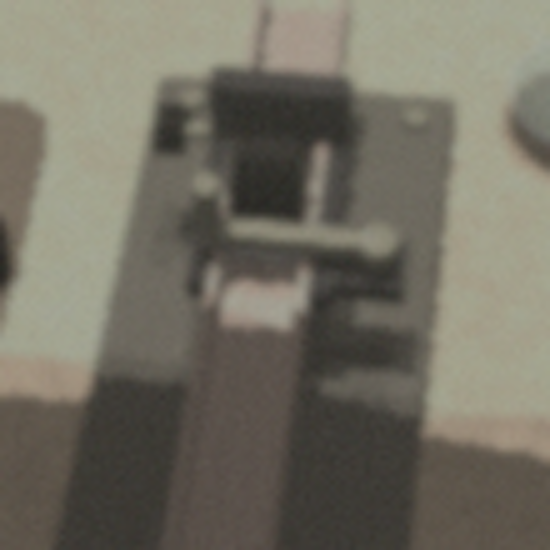

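The gate lies straight across the gutter, with the peg top at about (311,186) as predicted for shut. The mount is in the pocket behind it at (324,184), and the robot is clear.

```bash
python3 -c "
from workcell import r
print(r.job_done())"
```

```text
the job is handed in; nothing more can be done
None
```

I handed the job in at about 23 s: the last image shows the mount seated against the stop and the gate fully shut. One gate push wedged briefly at about 75 N sideways (about 88 N in all) before I freed it. I saw no sign that this moved the stop or the mount, but no verdict came back.

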